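# Pin the swing arm of a tube-angle jig at its middle index hole

## Task

Lock the yellow swing arm of the tube jig at the middle hole of its index plate: take the black-knobbed pin out of the aluminium pin block, put it into the brass bush of the arm, swing the arm over with it, feel gently for the middle hole hidden under the arm, and push the pin fully home so that its head sits on the bush. Do not force the pin against the plate, and leave the red-knobbed pin and the tools lying round the jig where they are.

Things in the scene. Friction and masses are not known exactly. Their poses are not given: they have to be found in the camera images.
- index_pin: the index pin: steel shank 16 mm thick, 38 mm long below the head (the last 3.5 mm tapers to a flat nose 13 mm across), flange 28 mm across, 4 mm thick, and on it a ribbed black knob 25 mm across, 32 mm high to grip; about 150 g. Origin on the axis at the flange's underside, z up. It starts upright in the pin block, flange resting on the block's top
- pin_tip (a point): centre of the flat nose of the index pin, 38 mm below its origin
- pin_block: fixed aluminium block, 135 x 56 x 45 mm, with two through bores (17.6 mm) 30 mm either side of its centre along its long x axis; one holds the index pin, the other the short pin, either way round. Origin at the centre of the underside
- short_pin: the other pin: same head but with a red knob and a shank of only 26 mm, too short for this job; origin at the underside of its flange; stays in the block
- jig: the tube jig, screwed to the table: grey fan-shaped base 12 mm thick with the pivot column and index plate, and behind the pivot a wing to its right with a steel tube in blue V blocks (tube top 95 mm above the table). Origin on the pivot axis at table level; at arm angle 0 the arm points along the jig's -x axis (roughly towards the robot)
- pivot (a point): point on the vertical pivot axis of the arm, 54 mm above the table (level with the top of the bush)
- swing_arm (a joint): angle of the yellow swing arm about the vertical pivot, rad, growing anticlockwise seen from above, range -0.6 to 0.85; 0: along the jig's -x axis. It turns against a steady friction of about 0.2 N m and stays where it is left. A tube (top 95 mm above the table) rides in blue V blocks on its tail, behind the pivot; arm 50 mm wide, its top 52 mm above the table
- bush_top (a point): centre of the top of the brass bush at the front end of the arm, 150 mm from the pivot, 54 mm above the table: through bore 18 mm, 20 mm deep, flange 35 mm across; its lower end is 2 mm above the index plate. With the index pin home its flange rests on this bush and its nose reaches through the plate, 16 mm above the table, clear of the base
- hex_key: black hex key lying on the table in front of the jig, 35 x 93 x 7 mm; stays there
- paint_marker: paint marker lying on the table at the left of the jig, 15 x 133 x 15 mm; stays there
- plate_middle (a point): point on the top face of the steel index plate (32 mm above the table, 12 mm thick, 8 mm of free space below) that lies under the bush at arm angle 0. The plate has three through holes, 17 mm, 150 mm from the pivot, 0.34 rad apart. It was clamped by eye in its arc slots: the middle hole itself is at an unmeasured arm angle from -0.1 to 0.1. The pin must never bear on it with over 40 N

How it is judged (in metres and radians):
On the way, in this order (a step that is already met when the one before it is completed fails the run):
1. the index pin stands in the bush of the arm (z of pin_tip in the frame of bush_top below -0.006 m and horizontal distance between pin_tip and bush_top below 0.004 m), for 0.1 s.
2. its nose has gone down into the middle hole of the index plate (z of pin_tip in the frame of bush_top below -0.027 m and horizontal distance between pin_tip and bush_top below 0.004 m and value of joint swing_arm between -0.14 and 0.14 rad), for 0.1 s.
At the end, for the whole second after the job is handed in: the index pin stands upright (within 0.06 rad) through the bush and the middle hole of the index plate, its flange on the bush (within 2 mm in height, axes within 3 mm), the arm angle between -0.14 and 0.14, everything at rest and released (z of index_pin in the frame of bush_top below 0.002 m and horizontal distance between index_pin and bush_top below 0.003 m and angle between index_pin's own z axis and vertical below 0.06 rad and value of joint swing_arm between -0.14 and 0.14 rad and linear speed of index_pin below 0.02 m/s); the robot touches nothing.
It fails at once if the index pin presses on the jig with more than 40 N before its head is down on the bush (contact force between index_pin and jig above 40 N and z of index_pin in the frame of bush_top above 0.002 m).
It fails at once if the short pin is moved by more than 15 mm (distance of short_pin from where it was at the start of the episode above 0.015 m).
It fails at once if the hex key or paint marker is moved by more than 30 mm (distance of any of hex_key, paint_marker from where it was at the start of the episode above 0.03 m).
It also fails if it takes over 64 s, if anything falls off the work surface, if the arm or the gripper's body presses on something with over 40 N, if the wrist force passes 120 N, or if a joint passes its speed limit or range.

## Robot

A 6-joint arm with a two-finger parallel gripper is mounted at the origin on a cart in front of the work surface, level with it; the furniture and walls round the work are solid. World frame = base frame: x ahead of the robot, y to its left, z up, the work surface at z = 0. Lengths are in mm, angles in rad, forces in N, time in s.
With the tool pointing down it reaches from about 300 to 775 mm from the base axis. Payload 14.6 kg.
Tool frame: the origin (TCP) lies at the very end of the fingers, on their centre line; the grasp point (between the pads) lies 19 mm behind it; z points along the fingers, y is the line along which they close (so a half turn about z gives the same grasp; the last joint's range is limited). The gripper opens to 94 mm and grips with 3 to 60 N. Pads are 16 mm wide; open, the fingers measure 119 mm over their backs; the gripper's body (75 mm by 177 mm) begins 78 mm behind the grasp point.
Start: joints at [1.142, 0.3, 1.521, -0, 1.321, -0.067], TCP at [194.674, 514.384, 205.446] pointing down, gripper open.
Joint ranges: [-3.03, 3.03], [-0.79, 2.21], [0.23, 2.52], [-1.04, 4.18], [0, 3.07], [-2.55, 2.55]. Speed limits (rad/s): [2.22, 2.22, 2.57, 3.14, 3.14, 3.14].

## Interface

Orientations are given as [roll, pitch, yaw] about the fixed x, y, z axes, in that order (R = Rz(yaw) Ry(pitch) Rx(roll)).
In Python, from cell import manip, camera, get_calibration gives the robot as it stands.
- The arm moves only by the tool arm_command, never from a script. Its argument "targets" is a list of rows, each an object of numbers: "hand": the opening, from -1 (shut) to 1 (fully open), so that 0 is half open; "x", "y", "z": the shift along the tool's x, y, z in m; "yaw": the turn about the tool's z in rad. In form: [{"hand": .., "x": .., "y": .., "z": .., "yaw": ..}, ...]. A call has 1 to 10 rows; each row shifts and turns the commanded pose from where the row before left it, along the tool's axes as they then stand; what a row does not reach is not made up. A row lasts 1/10 s, in which the tool goes at most 50 mm and 8.59 degrees, less where a joint would pass 70% of its speed; a pose out of reach is approached as far as the arm can. A call is refused whole if a number of a shift passes 0.05 or a number of a turn 0.15, either way. A call with a gripper value outside its range is refused whole. The fingers move at their own pace and stop on an object; "newtons" is the grip in N (left out, the last holds). Time passes only in rows, so rows that do not move let the fingers close. It gives the time, the measured TCP pose, the force, the opening and the grip force at its end, in the units of the state.
- manip.read_state(): the state, without advancing time (a new reading comes with each control period).
- camera(name): name is "scene" or "side" or "wrist"; returns the picture (384x512x3 uint8, red, green, blue); there is no depth.
- get_calibration(name): a dict with "K" (3x3 intrinsics, pixels), "cam_to_world" (4x4, takes a point from camera to world coordinates). Camera axes: x right, y up, looking along -z (the intrinsics and any distortion apply to the point x, -y, -z); pixel columns grow to the right and rows downward; lengths in mm; the calibration is good to about 2 mm. A picture is of the moment at which its call begins: read the wrist's pose just before it. get_calibration takes no time and is no camera call; for the wrist camera it gives the pose at the moment of the call.
- manip.sign_off(): hands the job in; it is judged then, once.
The state is a dict: "clock": time; "joints": joint angles; "qd": joint speeds; "effort": joint torques, N m; "eef_pos": TCP position; "eef_rot": TCP orientation; "wrist_force": force on the tool from outside, world axes, zero at the start; "moment": the same for the moment, N m; "finger_gap": finger opening in mm; "finger_force": force on a finger pad.
Only numpy, scipy, OpenCV 4.12 (cv2) and the standard library are available. Lean on these libraries where they do the work, as an engineer would, in place of code of your own. Each camera call takes 0.05 s, during which the arm holds its last target. There are 200 camera calls.

## Working session

There is one attempt and no reset: what is moved stays moved. The work goes in short steps, Python scripts to look and compute and a tool call to move; the robot and the scene stay as the last step left them, time stands still between calls to the robot, and variables do not carry over. Pictures are saved under pics/ and viewed, at most 10 in all, crops included, and the job is handed in when it is done.

Besides the shell and the picture viewer there is one more tool, called after "Call:" as name(argument=value, ...) on one line, values as JSON. arm_command: Moves the arm, as the interface text tells. Its arguments: {"type":"object","properties":{"targets":{"type":"array"},"newtons":{"type":"number"}},"required":["targets"]}

```bash
mkdir -p pics; ls
cat > h.py <<'E'
import numpy as np, cv2
from cell import manip, camera, get_calibration
def ray(name,px,cal=None):
    c=cal or get_calibration(name);K=np.array(c["K"]);T=np.array(c["cam_to_world"])
    d=c.get("dist",c.get("distortion"))
    p=cv2.undistortPoints(np.array([[px]],float),K,None if d is None else np.array(d,float))[0,0]
    return T[:3,3],T[:3,:3]@np.array([p[0],-p[1],-1.])
def onz(name,px,z,cal=None):
    o,d=ray(name,px,cal);return o+d*(z-o[2])/d[2]
def two(n1,p1,n2,p2):
    o1,d1=ray(n1,p1);o2,d2=ray(n2,p2)
    s=np.linalg.lstsq(np.c_[d1,-d2],o2-o1,rcond=None)[0]
    a,b=o1+s[0]*d1,o2+s[1]*d2
    return (a+b)/2,np.linalg.norm(a-b)
def save(n,img,f=1):
    cv2.imwrite(f"pics/{n}.png",cv2.resize(img[:,:,::-1],None,fx=f,fy=f))
E
python3 - <<'E'
from h import *
print(manip.read_state())
for n in("scene","side"):
    c=get_calibration(n);print(n,c); im=camera(n);np.save(n,im);save(n+"0",im,1.5)
E
```

```text
pics
{'clock': 0.0, 'joints': array([ 1.14241278e+00,  3.00441300e-01,  1.52158421e+00, -3.65180336e-05,
        1.32070396e+00, -6.65977224e-02]), 'qd': array([ 1.84346608e-03, -1.76774234e-04,  3.16387900e-05,  2.57911972e-04,
        2.54761233e-04, -6.26492796e-04]), 'effort': array([-1.21148416e-03, -5.31798899e+01, -3.52741599e+01,  7.08138035e-02,
        2.45516788e-02, -1.04431924e-04]), 'eef_pos': array([194.56968804, 514.15019763, 204.90135494]), 'eef_rot': array([-3.14045600e+00, -4.03602091e-05,  2.77981586e+00]), 'wrist_force': array([0.68280366, 0.12111314, 0.43442807]), 'moment': array([-0.01151372, -0.03950652, -0.03948174]), 'finger_force': 0.0, 'finger_gap': 94.05570119400222}
scene {'K': array([[420.75520928,   0.        , 254.78516036],
       [  0.        , 420.75520928, 194.3175464 ],
       [  0.        ,   0.        ,   1.        ]]), 'cam_to_world': array([[-7.29322363e-01,  2.74559334e-01, -6.26662639e-01,
         4.52929172e+01],
       [-6.84169547e-01, -2.91392971e-01,  6.68582207e-01,
         3.51015450e+02],
       [ 9.60396763e-04,  9.16355449e-01,  4.00364545e-01,
         3.98553052e+02],
       [ 0.00000000e+00,  0.00000000e+00,  0.00000000e+00,
         1.00000000e+00]])}
side {'K': array([[346.85722912,   0.        , 253.58596402],
       [  0.        , 346.85722912, 192.0804134 ],
       [  0.        ,   0.        ,   1.        ]]), 'cam_to_world': array([[-9.08599208e-01,  2.61256798e-01, -3.25871700e-01,
         2.84748892e+02],
       [-4.17659393e-01, -5.73645784e-01,  7.04621278e-01,
         4.21185122e+02],
       [-2.84782792e-03,  7.76321712e-01,  6.30330461e-01,
         5.89053536e+02],
       [ 0.00000000e+00,  0.00000000e+00,  0.00000000e+00,
         1.00000000e+00]])}
```

View pics/scene0.png

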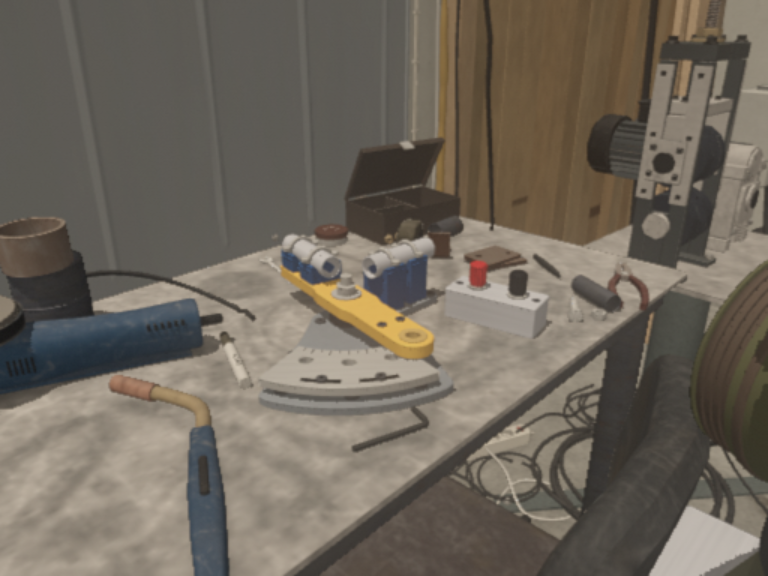

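View pics/side0.png

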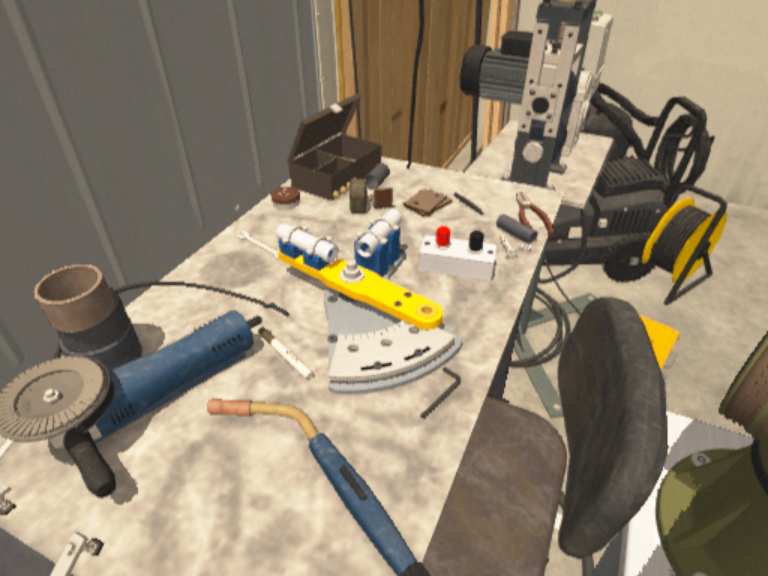

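Both pictures show the arm swung to the robot's right. In scene0 (1.5x), the black knob is at (518,283), the red knob at (479,273), the bush at (413,336), the pivot at (346,285) and plate holes at (307,360) and (349,361). In side0, the black knob is at (476,240), the bush at (428,310), the pivot at (350,268) and plate holes at (353,347) and (386,342).

Run:
```python
from h import *
P={'knobtop':((517,272),(477,234),81),'redtop':((479,264),(443,230),81),'bush':((413,336),(428,310),54),'pivot':((346,278),(350,262),70),'holeA':((349,361),(386,342),32),'holeB':((307,360),(353,347),32),'hexbend':((427,424),(459,379),3),'hexend':((356,448),(424,416),3),'mk1':((246,384),(311,376),5),'mk2':((224,336),(263,332),5)}
for k,(a,b,z) in P.items():
    a=np.array(a)/1.5;b=np.array(b)/1.5
    m,e=two('scene',a,'side',b)
    print(k,m.round(1),round(e,1),onz('scene',a,z).round(1),onz('side',b,z).round(1))
a=np.load('scene.npy')[150:300,160:380];b=np.load('side.npy')[130:270,170:350]
A=cv2.resize(a,(800,545),interpolation=cv2.INTER_CUBIC);B=cv2.resize(b,(771,600),interpolation=cv2.INTER_CUBIC)
save('sc_crop',A);save('sd_crop',B)
```

```text
knobtop [ 455.1 -354.6   81. ] 2.1 [ 454.6 -352.4   81. ] [ 455.  -356.3   81. ]
redtop [ 516.4 -351.8   76.1] 0.8 [ 509.5 -341.9   81. ] [ 514.2 -343.7   81. ]
bush [ 472.7 -159.7   51.4] 2.4 [ 468.9 -154.    54. ] [ 471.7 -158.6   54. ]
pivot [ 629.3 -200.6   69.3] 2.3 [ 627.  -197.3   70. ] [ 629.  -201.3   70. ]
holeA [512.2 -90.5  29.7] 0.5 [509.4 -88.   32. ] [511.3 -88.   32. ]
holeB [554.4 -62.8  26.3] 0.3 [546.6 -56.2  32. ] [551.7 -58.   32. ]
hexbend [395.1 -93.2  -2.1] 1.0 [390.5 -86.8   3. ] [394.1 -89.3   3. ]
hexend [417.3  -7.4   1.8] 0.9 [416.4  -6.9   3. ] [417.1  -5.9   3. ]
mk1 [594.5  -2.7   3.8] 1.1 [592.5  -0.8   5. ] [593.9  -2.4   5. ]
mk2 [711.5 -50.5   6.1] 0.7 [713.6 -52.1   5. ] [712.2 -51.    5. ]
```

View pics/sd_crop.png

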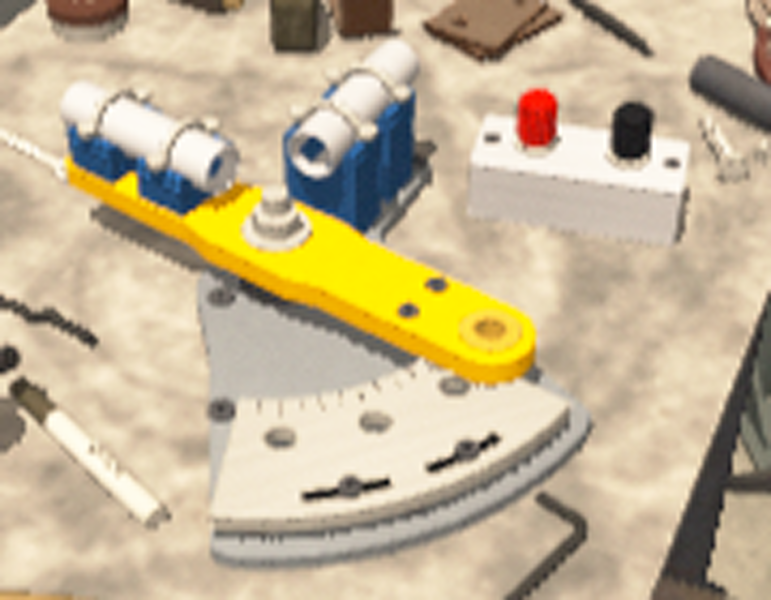

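The side crop shows three plate holes at (281,437), (375,421) and (455,385), with the middle one uncovered. The bush is at (488,328), the pivot boss at (276,225) and its top at (276,193).

View pics/sc_crop.png

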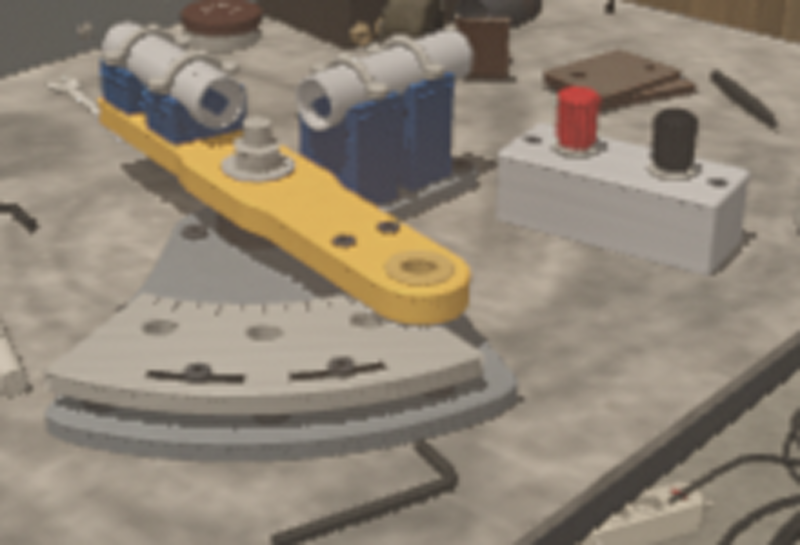

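Run:
```python
from h import *
f=600/140
g=lambda u,v:((u+.5)/f+170-.5,(v+.5)/f+130-.5)
H=np.array([onz('side',g(*p),32)[:2] for p in[(281,437),(375,421),(455,385)]])
b=onz('side',g(488,328),54)[:2]
print(H,b,np.linalg.norm(np.diff(H,axis=0),axis=1),'exp',300*np.sin(.17))
pv=[onz('side',g(276,225),54),onz('side',g(276,193),75)];print(pv)
from scipy.optimize import least_squares
s=least_squares(lambda c:np.linalg.norm(np.vstack([H,b])-c,axis=1)-150,[629,-200]);c=s.x
print(c,s.fun,[np.arctan2(*(q-c)[::-1]) for q in [*H,b]])
for n in('scene','side'):
    im=np.load(n+'.npy');hsv=cv2.cvtColor(im,cv2.COLOR_RGB2HSV)
    x,y=(345,188) if n=='scene' else (317,159)
    m=np.zeros(hsv.shape[:2],np.uint8);m[y-14:y+16,x-14:x+14]=(hsv[y-14:y+16,x-14:x+14,2]<75)
    q,_=cv2.findContours(m,0,1);q=max(q,key=cv2.contourArea);r=cv2.boundingRect(q);mo=cv2.moments(q)
    ce=(mo['m10']/mo['m00'],mo['m01']/mo['m00']);print(n,r,ce,onz(n,ce,65))
```

```text
[[ 551.66866737  -57.21473144]
 [ 511.89387755  -88.27075014]
 [ 483.73635695 -131.29020609]] [ 476.24794985 -158.54878959] [50.46295872 51.41516855] exp 50.75470472009881
[array([ 623.31223385, -192.79388417,   54.        ]), array([ 624.10989802, -196.1097242 ,   75.        ])]
[ 622.65726323 -189.27716607] [-0.06712375 -0.09728599  0.53738981 -0.40080159] [np.float64(2.06402157647471), np.float64(2.402235401303664), np.float64(2.7461684233829367), np.float64(2.9347154604798806)]
scene (340, 181, 11, 16) (344.98412698412693, 188.16605616605614) [ 454.36649223 -355.75161391   65.        ]
side (313, 154, 9, 13) (316.9817073170732, 160.04268292682926) [ 457.14157127 -360.41963665   65.        ]
```

```bash
cat >> h.py <<'E'
def plan(p1,yaw1,n):
    s=manip.read_state();p=np.array(s['eef_pos']);y=s['eef_rot'][2]
    dy=(yaw1-y+np.pi)%(2*np.pi)-np.pi
    if abs(dy)>2.9: print('big turn',dy)
    d=(np.array(p1)-p)/n/1000
    for i in range(n):
        c,sn=np.cos(y),np.sin(y)
        print('{"x":%.4f,"y":%.4f,"z":%.4f,"yaw":%.4f},'%(c*d[0]+sn*d[1],sn*d[0]-c*d[1],-d[2],-dy/n),end='')
        if i%10==9 or i==n-1:print()
        y+=dy/n
E
python3 - <<'E'
from h import *
plan((456,-357,205),0.22,20)
print(get_calibration('wrist'))
E
```

```text
{"x":-0.0276,"y":-0.0361,"z":-0.0000,"yaw":0.1280},{"x":-0.0320,"y":-0.0323,"z":-0.0000,"yaw":0.1280},{"x":-0.0359,"y":-0.0279,"z":-0.0000,"yaw":0.1280},{"x":-0.0392,"y":-0.0231,"z":-0.0000,"yaw":0.1280},{"x":-0.0418,"y":-0.0179,"z":-0.0000,"yaw":0.1280},{"x":-0.0437,"y":-0.0125,"z":-0.0000,"yaw":0.1280},{"x":-0.0450,"y":-0.0068,"z":-0.0000,"yaw":0.1280},{"x":-0.0455,"y":-0.0010,"z":-0.0000,"yaw":0.1280},{"x":-0.0452,"y":0.0048,"z":-0.0000,"yaw":0.1280},{"x":-0.0442,"y":0.0106,"z":-0.0000,"yaw":0.1280},
{"x":-0.0425,"y":0.0161,"z":-0.0000,"yaw":0.1280},{"x":-0.0401,"y":0.0214,"z":-0.0000,"yaw":0.1280},{"x":-0.0371,"y":0.0264,"z":-0.0000,"yaw":0.1280},{"x":-0.0334,"y":0.0309,"z":-0.0000,"yaw":0.1280},{"x":-0.0292,"y":0.0349,"z":-0.0000,"yaw":0.1280},{"x":-0.0245,"y":0.0383,"z":-0.0000,"yaw":0.1280},{"x":-0.0194,"y":0.0411,"z":-0.0000,"yaw":0.1280},{"x":-0.0140,"y":0.0433,"z":-0.0000,"yaw":0.1280},{"x":-0.0083,"y":0.0447,"z":-0.0000,"yaw":0.1280},{"x":-0.0026,"y":0.0454,"z":-0.0000,"yaw":0.1280},
{'K': array([[294.94480567,   0.        , 259.66430078],
       [  0.        , 294.94480567, 188.78455219],
       [  0.        ,   0.        ,   1.        ]]), 'cam_to_world': array([[ 3.54362614e-01, -9.00989240e-01, -2.50290887e-01,
         1.21865428e+02],
       [ 9.35107706e-01,  3.41190853e-01,  9.57203196e-02,
         5.43017819e+02],
       [-8.46016773e-04, -2.67968640e-01,  9.63427264e-01,
         3.83577767e+02],
       [ 0.00000000e+00,  0.00000000e+00,  0.00000000e+00,
         1.00000000e+00]])}
```

Call:
arm_command(targets=[{"hand":1,"x":-0.0276,"y":-0.0361,"z":0,"yaw":0.128},{"hand":1,"x":-0.032,"y":-0.0323,"z":0,"yaw":0.128},{"hand":1,"x":-0.0359,"y":-0.0279,"z":0,"yaw":0.128},{"hand":1,"x":-0.0392,"y":-0.0231,"z":0,"yaw":0.128},{"hand":1,"x":-0.0418,"y":-0.0179,"z":0,"yaw":0.128},{"hand":1,"x":-0.0437,"y":-0.0125,"z":0,"yaw":0.128},{"hand":1,"x":-0.045,"y":-0.0068,"z":0,"yaw":0.128},{"hand":1,"x":-0.0455,"y":-0.001,"z":0,"yaw":0.128},{"hand":1,"x":-0.0452,"y":0.0048,"z":0,"yaw":0.128},{"hand":1,"x":-0.0442,"y":0.0106,"z":0,"yaw":0.128}], newtons=30)

```text
clock: 1.1
eef_pos: [325.3, 77.1, 205.5]
eef_rot: [3.141, -0.0, 1.495]
wrist_force: [1.1, 0.8, -0.2]
finger_gap: 94.0
finger_force: 0.0
```

Call:
arm_command(targets=[{"hand":1,"x":-0.0425,"y":0.0161,"z":0,"yaw":0.128},{"hand":1,"x":-0.0401,"y":0.0214,"z":0,"yaw":0.128},{"hand":1,"x":-0.0371,"y":0.0264,"z":0,"yaw":0.128},{"hand":1,"x":-0.0334,"y":0.0309,"z":0,"yaw":0.128},{"hand":1,"x":-0.0292,"y":0.0349,"z":0,"yaw":0.128},{"hand":1,"x":-0.0245,"y":0.0383,"z":0,"yaw":0.128},{"hand":1,"x":-0.0194,"y":0.0411,"z":0,"yaw":0.128},{"hand":1,"x":-0.014,"y":0.0433,"z":0,"yaw":0.128},{"hand":1,"x":-0.0083,"y":0.0447,"z":0,"yaw":0.128},{"hand":1,"x":-0.0026,"y":0.0454,"z":0,"yaw":0.128}])

```text
clock: 2.1
eef_pos: [456.0, -358.7, 205.0]
eef_rot: [-3.141, 0.0, 0.214]
wrist_force: [1.3, -0.1, 0.5]
finger_gap: 94.0
finger_force: 0.0
```

Call:
arm_command(targets=[{"hand":0.2},{"hand":0.2},{"hand":0.2}])

```text
schema error: expected keys hand, x, y, z, yaw
```

Run:
```python
from h import *
s=manip.read_state();print(s['clock'],s['eef_pos'],s['eef_rot'],s['finger_gap'],s['joints'])
np.save('wp',np.array(get_calibration('wrist')['cam_to_world']));im=camera('wrist');np.save('w1',im);save('w1',im,1.5)
```

```text
2.1 [ 455.97865745 -358.67361907  205.00149126] [-3.14106882e+00  3.44060753e-04  2.14275184e-01] 94.04335665846926 [-7.29661176e-01  3.67993807e-01  1.43167905e+00  2.93974795e-05
  1.34254586e+00  6.26853396e-01]
```

View pics/w1.png

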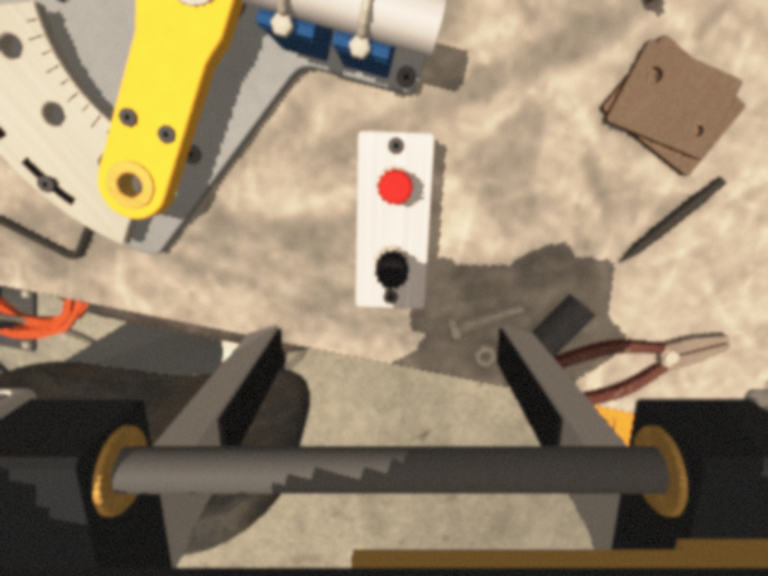

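The wrist view shows the black knob at (391,268), the red knob at (395,187), the bush bore at (130,184) and one plate hole at (53,113). The block lies along image columns, so the fingers will close across it.

Run:
```python
from h import *
im=np.load('w1.npy');T=np.load('wp.npy');cal={'K':get_calibration('wrist')['K'],'cam_to_world':T}
hsv=cv2.cvtColor(im,cv2.COLOR_RGB2HSV)
def blob(mask,x0,y0,x1,y1):
    m=np.zeros(mask.shape,np.uint8);m[y0:y1,x0:x1]=mask[y0:y1,x0:x1]
    q,_=cv2.findContours(m,0,1);q=max(q,key=cv2.contourArea);(c,r)=cv2.minEnclosingCircle(q)
    mo=cv2.moments(q);return (mo['m10']/mo['m00'],mo['m01']/mo['m00']),r,cv2.boundingRect(q)
v=hsv[:,:,2]
for n,m,b,z in(('blk',v<60,(245,162,278,192),70),('red',(hsv[:,:,1]>150)&((hsv[:,:,0]<8)|(hsv[:,:,0]>172)),(245,105,285,142),70),('bore',v<165,(75,110,99,135),54)):
    c,r,bb=blob(m,*b);print(n,c,r,bb,onz('wrist',c,z,cal)[:2])
b=onz('wrist',((130)/1.5,184/1.5),54,cal)[:2];print('bush',b,np.linalg.norm(b-[622.7,-189.3]))
print('holes',onz('wrist',(53/1.5,113/1.5),32,cal),onz('wrist',(10/1.5,45/1.5),32,cal))
e1,e2=[onz('wrist',(u/1.5,w/1.5),45,cal)[:2] for u,w in((396,131),(390,306))];print('blockaxis',np.arctan2(*(e1-e2)[::-1]),np.linalg.norm(e1-e2),(e1+e2)/2)
```

```text
blk (261.3026706231454, 179.62561819980215) 11.641280174255371 (252, 168, 20, 24) [ 457.67872194 -358.96846448]
red (263.2893982808023, 124.15616045845272) 11.319331169128418 (252, 113, 23, 23) [ 516.11610411 -348.30234253]
bore (85.99363057324841, 122.87579617834395) 8.062357902526855 (79, 116, 15, 15) [ 475.52716487 -159.12945213]
bush [ 475.90876277 -159.83489242] 149.7192702749499
holes [512.21805446 -88.58927638  32.        ] [552.36918967 -57.80735277  32.        ]
blockaxis 0.18159809398081908 133.66739989207306 [ 487.51999581 -353.26343784]
```

Call:
arm_command(targets=[{"hand":1,"x":0.0017,"y":0.0005,"z":0.03,"yaw":0},{"hand":1,"x":0,"y":0,"z":0.045,"yaw":0},{"hand":1,"x":0,"y":0,"z":0.045,"yaw":0},{"hand":0.4,"x":0,"y":0,"z":0.025,"yaw":0},{"hand":0,"x":0,"y":0,"z":0.007,"yaw":0},{"hand":-1,"x":0,"y":0,"z":0,"yaw":0},{"hand":-1,"x":0,"y":0,"z":0,"yaw":0},{"hand":-1,"x":0,"y":0,"z":0,"yaw":0},{"hand":-1,"x":0,"y":0,"z":0,"yaw":0},{"hand":-1,"x":0,"y":0,"z":0,"yaw":0}], newtons=35)

```text
clock: 3.15
eef_pos: [457.9, -357.1, 54.2]
eef_rot: [3.141, -0.001, 0.22]
wrist_force: [-0.9, 0.7, 0.4]
finger_gap: 41.4
finger_force: 0.0
```

Call:
arm_command(targets=[{"hand":-1,"x":0,"y":0.001,"z":0,"yaw":0},{"hand":-1,"x":0,"y":0,"z":0,"yaw":0},{"hand":-1,"x":0,"y":0,"z":0,"yaw":0},{"hand":-1,"x":0,"y":0,"z":0,"yaw":0},{"hand":-1,"x":0,"y":0,"z":0,"yaw":0}])

```text
clock: 3.65
eef_pos: [458.1, -358.4, 53.7]
eef_rot: [3.14, -0.0, 0.22]
wrist_force: [0.5, -4.9, 2.1]
finger_gap: 24.2
finger_force: 35.0
```

Call:
arm_command(targets=[{"hand":-1,"x":0,"y":0,"z":-0.01,"yaw":0},{"hand":-1,"x":0,"y":0,"z":-0.025,"yaw":0},{"hand":-1,"x":0,"y":0,"z":-0.025,"yaw":0},{"hand":-1,"x":0,"y":0,"z":0,"yaw":0}])

```text
clock: 4.05
eef_pos: [458.8, -358.4, 116.1]
eef_rot: [3.139, -0.002, 0.22]
wrist_force: [-0.2, -0.1, -0.8]
finger_gap: 24.2
finger_force: 35.0
```

Run:
```python
from h import *
s=manip.read_state();print(s['eef_pos'],s['wrist_force'],s['finger_gap'])
plan((476,-159.2,s['eef_pos'][2]),s['eef_rot'][2],6)
```

```text
[ 458.77598863 -358.38552535  116.06877063] [-0.24829201 -0.09264629 -0.76107655] 24.163955364355964
{"x":0.0100,"y":-0.0318,"z":-0.0000,"yaw":-0.0000},{"x":0.0100,"y":-0.0318,"z":-0.0000,"yaw":-0.0000},{"x":0.0100,"y":-0.0318,"z":-0.0000,"yaw":-0.0000},{"x":0.0100,"y":-0.0318,"z":-0.0000,"yaw":-0.0000},{"x":0.0100,"y":-0.0318,"z":-0.0000,"yaw":-0.0000},{"x":0.0100,"y":-0.0318,"z":-0.0000,"yaw":-0.0000},
```

Call:
arm_command(targets=[{"hand":-1,"x":0.01,"y":-0.0318,"z":0,"yaw":0},{"hand":-1,"x":0.01,"y":-0.0318,"z":0,"yaw":0},{"hand":-1,"x":0.01,"y":-0.0318,"z":0,"yaw":0},{"hand":-1,"x":0.01,"y":-0.0318,"z":0,"yaw":0},{"hand":-1,"x":0.01,"y":-0.0318,"z":0,"yaw":0},{"hand":-1,"x":0.01,"y":-0.0318,"z":0,"yaw":0},{"hand":-1,"x":0,"y":0,"z":0,"yaw":0},{"hand":-1,"x":0,"y":0,"z":0,"yaw":0}])

```text
clock: 4.85
eef_pos: [474.5, -158.0, 112.5]
eef_rot: [-3.141, 0.001, 0.221]
wrist_force: [0.5, -1.1, -1.0]
finger_gap: 24.6
finger_force: 35.0
```

Run:
```python
from h import *
s=manip.read_state();print(s['eef_pos'],s['wrist_force'],s['finger_gap'])
out=[]
for n,(x,y) in(('scene',(275,205)),('side',(285,190))):
    im=camera(n);np.save(n+'1',im);out.append(cv2.resize(im[y-45:y+45,x-40:x+40],(400,450),interpolation=cv2.INTER_CUBIC))
save('ab',np.hstack(out))
```

```text
[ 474.46612531 -157.96374605  112.46682333] [ 0.45805608 -1.14574172 -1.01636083] 24.562811700465765
```

View pics/ab.png

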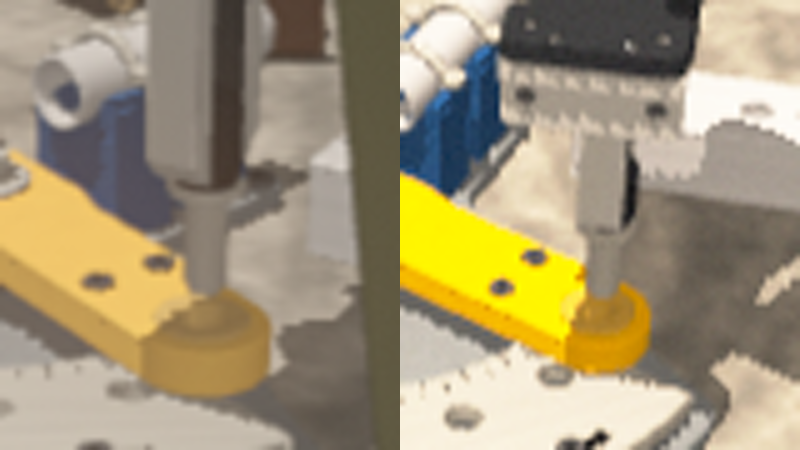

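The pin is held upright above the bush, with the nose at about (206,290) in the scene half and (202,293) in the side half. I'll triangulate the nose.

Run:
```python
from h import *
g=lambda x,y,u,v:(x-40+(u+.5)/5-.5,y-45+(v+.5)/5-.5)
a=g(275,205,206,290);b=g(285,190,202,293)
print(two('scene',a,'side',b),onz('scene',a,66),onz('side',b,66))
# bush seen before in same cams
print(onz('scene',(413/1.5,336/1.5),54))
s=manip.read_state();print(s['eef_pos'],s['wrist_force'])
plan((475.9,-159.2,s['eef_pos'][2]),s['eef_rot'][2],1)
```

```text
(array([ 473.67390879, -160.45574921,   62.54804141]), np.float64(0.06742919092211706)) [ 469.2900756  -155.25723388   66.        ] [ 472.43798787 -156.59509175   66.        ]
[ 468.92440755 -153.95333623   54.        ]
[ 474.52617696 -159.06362595  112.7719224 ] [ 0.19651431 -0.46131043 -1.57400424]
{"x":0.0013,"y":0.0004,"z":-0.0000,"yaw":-0.0000},
```

Call:
arm_command(targets=[{"hand":-1,"x":0.0013,"y":0.0003,"z":0.005,"yaw":0},{"hand":-1,"x":0,"y":0,"z":0.005,"yaw":0},{"hand":-1,"x":0,"y":0,"z":0.002,"yaw":0},{"hand":-1,"x":0,"y":0,"z":0.0015,"yaw":0},{"hand":-1,"x":0,"y":0,"z":0.0015,"yaw":0},{"hand":-1,"x":0,"y":0,"z":0,"yaw":0},{"hand":-1,"x":0,"y":0,"z":0,"yaw":0}])

```text
clock: 5.65
eef_pos: [476.2, -158.6, 98.5]
eef_rot: [3.141, -0.0, 0.22]
wrist_force: [-0.2, 0.6, -0.6]
finger_gap: 24.4
finger_force: 35.0
```

Call:
arm_command(targets=[{"hand":-1,"x":0,"y":0,"z":0.0015,"yaw":0},{"hand":-1,"x":0,"y":0,"z":0.0015,"yaw":0},{"hand":-1,"x":0,"y":0,"z":0,"yaw":0}])

```text
clock: 5.95
eef_pos: [476.1, -158.6, 95.2]
eef_rot: [-3.141, 0.0, 0.22]
wrist_force: [1.4, 0.3, -1.3]
finger_gap: 23.9
finger_force: 35.0
```

Call:
arm_command(targets=[{"hand":-1,"x":0,"y":0,"z":0.0015,"yaw":0},{"hand":-1,"x":0,"y":0,"z":0.0015,"yaw":0},{"hand":-1,"x":0,"y":0,"z":0,"yaw":0}])

```text
clock: 6.25
eef_pos: [476.1, -158.6, 92.2]
eef_rot: [-3.141, 0.0, 0.22]
wrist_force: [0.4, -0.1, -1.5]
finger_gap: 24.8
finger_force: 35.0
```

Run:
```python
from h import *
s=manip.read_state();p=s['eef_pos'][:2];y=s['eef_rot'][2];c0=np.array([622.7,-189.3]);print(s['eef_pos'],s['wrist_force'])
r0=p-c0;t=np.linspace(np.arctan2(r0[1],r0[0]),2.402,17);print(np.linalg.norm(r0),t[0])
R=np.linspace(np.linalg.norm(r0),150,17)
W=c0+np.c_[R*np.cos(t),R*np.sin(t)];D=np.diff(W,axis=0)/1000
for d in D: print('{"hand":-1,"x":%.4f,"y":%.4f,"z":0,"yaw":0},'%(np.cos(y)*d[0]+np.sin(y)*d[1],np.sin(y)*d[0]-np.cos(y)*d[1]),end='')
```

```text
[ 476.10188828 -158.59126548   92.22925   ] [ 0.43171148 -0.1187571  -1.48039872]
149.77994770573252 2.9351027166073935
{"hand":-1,"x":0.0021,"y":-0.0045,"z":0,"yaw":0},{"hand":-1,"x":0.0023,"y":-0.0044,"z":0,"yaw":0},{"hand":-1,"x":0.0024,"y":-0.0044,"z":0,"yaw":0},{"hand":-1,"x":0.0026,"y":-0.0043,"z":0,"yaw":0},{"hand":-1,"x":0.0027,"y":-0.0042,"z":0,"yaw":0},{"hand":-1,"x":0.0028,"y":-0.0041,"z":0,"yaw":0},{"hand":-1,"x":0.0030,"y":-0.0040,"z":0,"yaw":0},{"hand":-1,"x":0.0031,"y":-0.0039,"z":0,"yaw":0},{"hand":-1,"x":0.0032,"y":-0.0038,"z":0,"yaw":0},{"hand":-1,"x":0.0034,"y":-0.0037,"z":0,"yaw":0},{"hand":-1,"x":0.0035,"y":-0.0036,"z":0,"yaw":0},{"hand":-1,"x":0.0036,"y":-0.0035,"z":0,"yaw":0},{"hand":-1,"x":0.0037,"y":-0.0033,"z":0,"yaw":0},{"hand":-1,"x":0.0038,"y":-0.0032,"z":0,"yaw":0},{"hand":-1,"x":0.0039,"y":-0.0031,"z":0,"yaw":0},{"hand":-1,"x":0.0040,"y":-0.0029,"z":0,"yaw":0},
```

Before swinging I'll lower the pin another 4 mm, which puts the nose about 9 mm above the plate.

Call:
arm_command(targets=[{"hand":-1,"x":0,"y":0,"z":0.002,"yaw":0},{"hand":-1,"x":0,"y":0,"z":0.002,"yaw":0},{"hand":-1,"x":0.0021,"y":-0.0045,"z":0,"yaw":0},{"hand":-1,"x":0.0023,"y":-0.0044,"z":0,"yaw":0},{"hand":-1,"x":0.0024,"y":-0.0044,"z":0,"yaw":0},{"hand":-1,"x":0.0026,"y":-0.0043,"z":0,"yaw":0},{"hand":-1,"x":0.0027,"y":-0.0042,"z":0,"yaw":0},{"hand":-1,"x":0.0028,"y":-0.0041,"z":0,"yaw":0}])

```text
clock: 7.05
eef_pos: [485.4, -129.7, 88.6]
eef_rot: [3.141, -0.0, 0.22]
wrist_force: [1.4, -1.4, -1.2]
finger_gap: 24.1
finger_force: 35.0
```

Call:
arm_command(targets=[{"hand":-1,"x":0.003,"y":-0.004,"z":0,"yaw":0},{"hand":-1,"x":0.0031,"y":-0.0039,"z":0,"yaw":0},{"hand":-1,"x":0.0032,"y":-0.0038,"z":0,"yaw":0},{"hand":-1,"x":0.0034,"y":-0.0037,"z":0,"yaw":0},{"hand":-1,"x":0.0035,"y":-0.0036,"z":0,"yaw":0},{"hand":-1,"x":0.0036,"y":-0.0035,"z":0,"yaw":0},{"hand":-1,"x":0.0037,"y":-0.0033,"z":0,"yaw":0},{"hand":-1,"x":0.0038,"y":-0.0032,"z":0,"yaw":0},{"hand":-1,"x":0.0039,"y":-0.0031,"z":0,"yaw":0},{"hand":-1,"x":0.004,"y":-0.0029,"z":0,"yaw":0}])

```text
clock: 8.05
eef_pos: [512.1, -88.0, 88.5]
eef_rot: [3.141, -0.0, 0.22]
wrist_force: [2.3, -3.9, -1.2]
finger_gap: 25.0
finger_force: 35.0
```

Call:
arm_command(targets=[{"hand":-1,"x":0,"y":0,"z":0,"yaw":0},{"hand":-1,"x":0,"y":0,"z":0,"yaw":0}])

```text
clock: 8.25
eef_pos: [511.7, -87.9, 88.3]
eef_rot: [-3.141, 0.0, 0.22]
wrist_force: [0.9, 0.2, -1.6]
finger_gap: 24.5
finger_force: 35.0
```

Call:
arm_command(targets=[{"hand":-1,"x":0,"y":0,"z":0.003,"yaw":0},{"hand":-1,"x":0,"y":0,"z":0.003,"yaw":0},{"hand":-1,"x":0,"y":0,"z":0.001,"yaw":0},{"hand":-1,"x":0,"y":0,"z":0,"yaw":0},{"hand":-1,"x":0,"y":0,"z":0,"yaw":0}])

```text
clock: 8.75
eef_pos: [511.7, -88.2, 81.4]
eef_rot: [-3.141, 0.0, 0.22]
wrist_force: [0.4, 0.0, -1.8]
finger_gap: 24.3
finger_force: 35.0
```

Call:
arm_command(targets=[{"hand":-1,"x":0,"y":0,"z":0.001,"yaw":0},{"hand":-1,"x":0,"y":0,"z":0,"yaw":0}])

```text
clock: 8.95
eef_pos: [511.7, -88.2, 80.3]
eef_rot: [-3.141, 0.0, 0.22]
wrist_force: [-0.1, -0.1, -1.7]
finger_gap: 24.2
finger_force: 35.0
```

Call:
arm_command(targets=[{"hand":-1,"x":0,"y":0,"z":0.001,"yaw":0},{"hand":-1,"x":0,"y":0,"z":0,"yaw":0}])

```text
clock: 9.15
eef_pos: [511.7, -88.3, 79.3]
eef_rot: [-3.141, 0.0, 0.22]
wrist_force: [0.1, 0.4, -0.7]
finger_gap: 24.3
finger_force: 35.0
```

Call:
arm_command(targets=[{"hand":-1,"x":0,"y":0,"z":0.0007,"yaw":0},{"hand":-1,"x":0,"y":0,"z":0,"yaw":0}])

```text
clock: 9.35
eef_pos: [511.7, -88.3, 78.6]
eef_rot: [-3.142, 0.0, 0.22]
wrist_force: [0.2, 0.2, -0.1]
finger_gap: 24.7
finger_force: 35.0
```

Call:
arm_command(targets=[{"hand":-1,"x":0,"y":0,"z":0.0007,"yaw":0},{"hand":-1,"x":0,"y":0,"z":0,"yaw":0}])

```text
clock: 9.55
eef_pos: [511.8, -88.3, 77.9]
eef_rot: [-3.142, 0.0, 0.22]
wrist_force: [0.0, -0.6, -1.3]
finger_gap: 24.8
finger_force: 35.0
```

Call:
arm_command(targets=[{"hand":-1,"x":0,"y":0,"z":0.0007,"yaw":0},{"hand":-1,"x":0,"y":0,"z":0,"yaw":0}])

```text
clock: 9.75
eef_pos: [511.8, -88.3, 77.3]
eef_rot: [-3.142, 0.0, 0.22]
wrist_force: [0.3, 0.6, -1.2]
finger_gap: 24.6
finger_force: 35.0
```

Call:
arm_command(targets=[{"hand":-1,"x":0,"y":0,"z":0.001,"yaw":0},{"hand":-1,"x":0,"y":0,"z":0,"yaw":0}])

```text
clock: 9.95
eef_pos: [511.7, -88.3, 76.2]
eef_rot: [-3.141, 0.0, 0.22]
wrist_force: [-0.3, -0.2, -2.1]
finger_gap: 24.4
finger_force: 35.0
```

Call:
arm_command(targets=[{"hand":-1,"x":0,"y":0,"z":0.001,"yaw":0},{"hand":-1,"x":0,"y":0,"z":0,"yaw":0}])

```text
clock: 10.15
eef_pos: [511.8, -88.3, 75.3]
eef_rot: [3.142, -0.0, 0.22]
wrist_force: [0.3, 0.6, -0.8]
finger_gap: 24.7
finger_force: 35.0
```

Call:
arm_command(targets=[{"hand":-1,"x":0,"y":0,"z":0.001,"yaw":0},{"hand":-1,"x":0,"y":0,"z":0,"yaw":0}])

```text
clock: 10.35
eef_pos: [511.9, -88.3, 74.3]
eef_rot: [3.141, -0.0, 0.22]
wrist_force: [0.4, -0.9, -0.6]
finger_gap: 24.4
finger_force: 35.0
```

Call:
arm_command(targets=[{"hand":-1,"x":0,"y":0,"z":0.001,"yaw":0},{"hand":-1,"x":0,"y":0,"z":0.001,"yaw":0},{"hand":-1,"x":0,"y":0,"z":0,"yaw":0}])

```text
clock: 10.65
eef_pos: [511.9, -88.3, 72.3]
eef_rot: [3.141, -0.0, 0.22]
wrist_force: [1.9, -0.8, -2.3]
finger_gap: 24.4
finger_force: 35.0
```

Call:
arm_command(targets=[{"hand":-1,"x":0,"y":0,"z":0.0015,"yaw":0},{"hand":-1,"x":0,"y":0,"z":0.0015,"yaw":0},{"hand":-1,"x":0,"y":0,"z":0,"yaw":0}])

```text
clock: 10.95
eef_pos: [511.8, -88.3, 69.2]
eef_rot: [3.142, -0.0, 0.22]
wrist_force: [1.4, 0.3, -2.4]
finger_gap: 23.9
finger_force: 35.0
```

Call:
arm_command(targets=[{"hand":-1,"x":0,"y":0,"z":0.0015,"yaw":0},{"hand":-1,"x":0,"y":0,"z":0.0015,"yaw":0},{"hand":-1,"x":0,"y":0,"z":0,"yaw":0}])

```text
clock: 11.25
eef_pos: [511.8, -88.3, 66.2]
eef_rot: [3.142, 0.0, 0.22]
wrist_force: [2.7, -0.7, -2.2]
finger_gap: 24.5
finger_force: 35.0
```

Call:
arm_command(targets=[{"hand":-1,"x":0,"y":0,"z":0.001,"yaw":0},{"hand":-1,"x":0,"y":0,"z":0.001,"yaw":0},{"hand":-1,"x":0,"y":0,"z":0,"yaw":0}])

```text
clock: 11.55
eef_pos: [511.8, -88.3, 64.3]
eef_rot: [3.142, -0.0, 0.22]
wrist_force: [3.3, -0.5, -1.4]
finger_gap: 24.3
finger_force: 35.0
```

Call:
arm_command(targets=[{"hand":-1,"x":0,"y":0,"z":0.0007,"yaw":0},{"hand":-1,"x":0,"y":0,"z":0,"yaw":0}])

```text
clock: 11.75
eef_pos: [511.9, -88.3, 63.6]
eef_rot: [3.142, -0.0, 0.22]
wrist_force: [2.4, -0.6, -1.2]
finger_gap: 24.1
finger_force: 35.0
```

Call:
arm_command(targets=[{"hand":-1,"x":0,"y":0,"z":0.0005,"yaw":0},{"hand":-1,"x":0,"y":0,"z":0,"yaw":0}])

```text
clock: 11.95
eef_pos: [511.9, -88.3, 63.2]
eef_rot: [3.142, -0.0, 0.22]
wrist_force: [2.3, -1.3, 0.1]
finger_gap: 24.1
finger_force: 35.0
```

Call:
arm_command(targets=[{"hand":-1,"x":0,"y":0,"z":0.0004,"yaw":0},{"hand":-1,"x":0,"y":0,"z":0,"yaw":0}])

```text
clock: 12.15
eef_pos: [511.9, -88.3, 62.8]
eef_rot: [3.141, -0.0, 0.22]
wrist_force: [2.7, -0.4, 1.2]
finger_gap: 24.4
finger_force: 35.0
```

Call:
arm_command(targets=[{"hand":-1,"x":0,"y":0,"z":0.0004,"yaw":0},{"hand":-1,"x":0,"y":0,"z":0,"yaw":0}])

```text
clock: 12.35
eef_pos: [512.0, -88.3, 62.7]
eef_rot: [3.141, -0.0, 0.22]
wrist_force: [1.8, -0.5, 5.6]
finger_gap: 24.4
finger_force: 35.0
```

The head is seated: the reaction force rises at the expected height of 62.7 mm. I'll release and rise.

Call:
arm_command(targets=[{"hand":0,"x":0,"y":0,"z":0,"yaw":0},{"hand":0,"x":0,"y":0,"z":0,"yaw":0},{"hand":0,"x":0,"y":0,"z":0,"yaw":0},{"hand":0,"x":0,"y":0,"z":0,"yaw":0},{"hand":0,"x":0,"y":0,"z":-0.005,"yaw":0},{"hand":0,"x":0,"y":0,"z":-0.03,"yaw":0},{"hand":0,"x":0,"y":0,"z":-0.04,"yaw":0},{"hand":0,"x":0,"y":0,"z":-0.04,"yaw":0},{"hand":0,"x":0,"y":0,"z":-0.02,"yaw":0},{"hand":0,"x":0,"y":0,"z":0,"yaw":0}])

```text
clock: 13.35
eef_pos: [512.8, -88.5, 200.6]
eef_rot: [3.139, -0.005, 0.22]
wrist_force: [0.2, -0.0, -0.5]
finger_gap: 47.1
finger_force: 0.0
```

Run:
```python
from h import *
s=manip.read_state();print(s['clock'],s['eef_pos'],s['wrist_force'],s['finger_gap'])
a=camera('side');b=camera('scene')
A=cv2.resize(a[130:270,180:320],(400,400));B=cv2.resize(b[160:300,170:310],(400,400));save('end',np.hstack([A,B]))
```

```text
13.35 [512.80971363 -88.51295032 200.56379876] [ 0.24142351 -0.0443876  -0.48414379] 47.0547639028607
```

View pics/end.png

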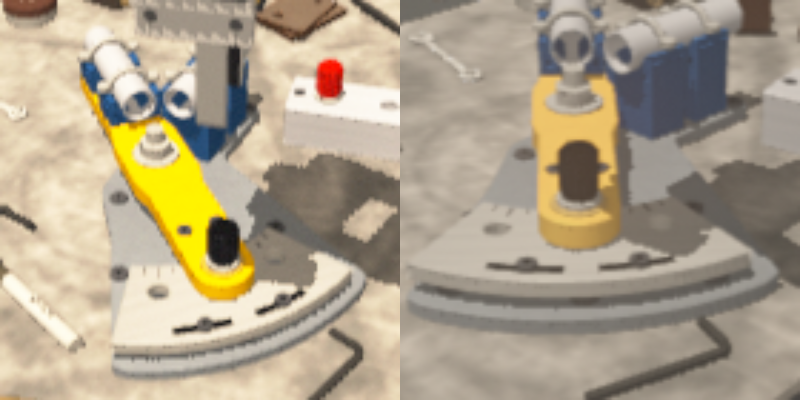

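The pin stands upright with its head on the bush, at (222,245) in the side half and (580,175) in the scene half. The arm is over the middle hole, with an outer hole showing to its left, and the gripper is clear.

```bash
python3 -c "
from cell import manip;print(manip.sign_off())"
```

```text
the job is handed in; nothing more can be done
None
```

The index pin is fully home through the bush and the plate's middle hole, with its head on the bush and the gripper clear; I handed the job in at about 13.5 s, and sign-off returned no verdict.

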